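# Strip a pellet die onto its cleaning set

## Task

The pellet die is finished with for the day: take it apart from the top down, one part at a time, and set each part upright on its own place in the blue cleaning set. Put the brass pressure pad in the small dish, hang the plunger by its head in the hole of the hanger so that its polished foot touches nothing, slip the die body over the drying post until it stands on the ribs, and lay the base flat in the large dish. Let nothing fall over, and leave the wash bottle and the red-capped vial undisturbed.

Things in the scene. Friction and masses are not known exactly. Their poses are not given: they have to be found in the camera images.
- pad: Pressure pad: solid brass button, 24 mm diameter, 22 mm high, loose, 0.09 kg; topmost part of the stacked die. It stands in a round seat 28 mm wide and 3 mm deep in the top of the plunger's head. Origin: centre of its underside, z up.
- plunger: Plunger, loose, about 0.2 kg: bright steel shaft 20 mm diameter, 52 mm long, under a dark steel head 38 mm diameter, 18 mm high. Origin: centre of the shaft's foot, z up; head from 52 to 70 mm above it. At the start the foot stands on the base's spigot inside the body's bore, the head's underside 10 mm above the body's top. It slides freely; 42 mm of lift free it from the body.
- die_body: Die sleeve (the die body), bright steel tube, 52 mm outside diameter, 48 mm high, with a plain bore of 23 mm right through, loose, about 0.4 kg. Origin: centre of its underside, z up. At the start it stands on the base, with the base's spigot in its bore.
- die_base: Base of the die: dark steel disc 66 mm diameter, 24 mm high, with a spigot 20 mm diameter, 6 mm high on top; loose, about 0.45 kg; carries the stack (119 mm high). Origin: centre of its underside, z up. A brass vacuum nipple, 9 mm thick, sticks out along the base's own +x, 15.5 mm above the underside, reaching 52 mm from the axis: grip the disc across its y axis.
- small_dish: Small round blue dish with a black rubber lining, fixed to the bench: 52 mm outside diameter, 44 mm inside, rim 9 mm high, lined floor 5 mm above the bench. Place for the pressure pad. Origin: centre of its underside, z up.
- hanger: Hanger: blue bridge-shaped stand 74 x 74 mm, 64 mm high, fixed to the bench; its top plate, 10 mm thick, has one 30 mm hole, bevelled 3 mm at the mouth, in the middle. Side walls at its y = +/-33 mm, foot plate 6 mm thick, open between. A plunger hung in it by its head has its foot 12 mm above the bench. Origin: centre of its underside, under the hole, z up.
- post: Drying post: round blue plate 84 mm diameter, 8 mm high, fixed to the bench, with three white radial ribs (tops 11 mm above the bench) and in the middle an upright white post of 11 mm diameter with a tapered end, tip 50 mm above the bench. The die body stands on the ribs with the post in its bore. Origin: centre of the plate's underside, under the post, z up.
- big_dish: Large round blue dish with a black rubber lining, fixed to the bench: 94 mm outside diameter, 86 mm inside, rim 9 mm high, lined floor 5 mm above the bench. Place for the base; the nipple passes above the rim. Origin: centre of its underside, z up.
- wash_bottle: Bystander: white squeeze wash bottle with a red cap and bent spout, 72 mm round, 241 mm high, standing behind the work on the left. Origin: centre of its underside.
- vial: Bystander: small glass vial with a red cap and pink content, 21 mm diameter, 54 mm high, standing to the right of the work. Origin: centre of its underside.
There are look-alikes about, which are no part of the job. What is shaped like the big_dish but green or turquoise is not meant.

How it is judged (in metres and radians):
On the way, in this order (a step that is already met when the one before it is completed fails the run):
1. the pressure pad stands in the small dish (horizontal distance between pad and small_dish below 0.012 m and z of pad in the frame of small_dish between 0.003 and 0.008 m and angle between pad's own z axis and vertical below 0.12 rad and linear speed of pad below 0.03 m/s), for 0.2 s.
2. the plunger hangs by its head in the hanger (horizontal distance between plunger and hanger below 0.01 m and z of plunger in the frame of hanger between 0.008 and 0.016 m and angle between plunger's own z axis and vertical below 0.12 rad and linear speed of plunger below 0.03 m/s), for 0.2 s.
3. the die body stands on the ribs over the post (horizontal distance between die_body and post below 0.01 m and z of die_body in the frame of post between 0.009 and 0.014 m and angle between die_body's own z axis and vertical below 0.12 rad and linear speed of die_body below 0.03 m/s), for 0.2 s.
4. the base lies flat in the large dish (horizontal distance between die_base and big_dish below 0.012 m and z of die_base in the frame of big_dish between 0.003 and 0.008 m and angle between die_base's own z axis and vertical below 0.12 rad and linear speed of die_base below 0.03 m/s), for 0.2 s.
At the end, for the whole second after the job is handed in: All four parts released, at rest, within 7 degrees of upright: pad and base on the floors of their dishes (12 mm of centre), plunger hung by its head (foot 8-16 mm over the bench, 10 mm of centre), body on the post's ribs (10 mm of centre); wash bottle and vial moved less than 20 mm (horizontal distance between pad and small_dish below 0.012 m and z of pad in the frame of small_dish between 0.003 and 0.008 m and angle between each of pad, plunger, die_body, die_base's own z axis and vertical below 0.12 rad and horizontal distance between plunger and hanger below 0.01 m and z of plunger in the frame of hanger between 0.008 and 0.016 m and horizontal distance between die_body and post below 0.01 m and z of die_body in the frame of post between 0.009 and 0.014 m and horizontal distance between die_base and big_dish below 0.012 m and z of die_base in the frame of big_dish between 0.003 and 0.008 m and linear speed of each of pad, plunger, die_body, die_base below 0.02 m/s and distance of each of wash_bottle, vial from where it was at the start of the episode below 0.02 m); the robot touches nothing.
It fails at once if a part of the die is tipped over (angle between any of pad, plunger, die_body, die_base's own z axis and vertical above 0.8 rad).
It fails at once if the wash bottle or the vial is knocked over or pushed away (distance of any of wash_bottle, vial from where it was at the start of the episode above 0.02 m or angle between any of wash_bottle, vial's own z axis and vertical above 0.5 rad).
It also fails if it takes over 109 s, if anything falls off the work surface, if the arm or the gripper's body presses on something with over 40 N, if the wrist force passes 120 N, or if a joint passes its speed limit or range.

## Robot

A 6-joint arm with a two-finger parallel gripper is mounted at the origin on a cart in front of the work surface, level with it; the furniture and walls round the work are solid. World frame = base frame: x ahead of the robot, y to its left, z up, the work surface at z = 0. Lengths are in mm, angles in rad, forces in N, time in s.
With the tool pointing down it reaches from about 400 to 825 mm from the base axis. Payload 7 kg.
Tool frame: the origin (TCP) lies at the very end of the fingers, on their centre line; the grasp point (between the pads) lies 19 mm behind it (manip.grasp_offset is the distance from the TCP to the grasp point, in mm); z points along the fingers, y is the line along which they close (so a half turn about z gives the same grasp; the last joint's range is limited). The gripper opens to 85 mm and grips with 20 to 120 N. Pads are 22 mm wide; open, the fingers measure 114 mm over their backs; the gripper's body (76 mm by 85 mm) begins 54 mm behind the grasp point. The pads swing forward as they close: fully open they stand 13 mm farther back than shut.
Start: joints at [1.398, 0.359, 0.012, 0, -1.224, -0.288], TCP at [300.153, 604.569, 203.702] pointing down, gripper open.
Joint ranges: [-3.07, 3.07], [-1.43, 2.12], [-1.02, 1.25], [-3.03, 1.67], [-3.05, -0], [-3.03, 3.03]. Speed limits (rad/s): [2.39, 2.39, 3.01, 3.14, 3.14, 3.14].

## Interface

Orientations are given as a rotation vector (axis times angle).
In Python, from workcell import manip gives the robot as it stands.
- The arm moves only by the shell command python3 -m pendant 'ROWS' [FORCE]. ROWS is JSON, one flat list of numbers, 5 for each row, row after row: the finger opening in mm, from 0 to 85.4, then the shift along the tool's x, y, z in mm, then the turn about the tool's z in rad. A call has 1 to 12 rows; each row is the pose to reach, as a shift and turn from the pose commanded when the call began, along the tool's axes at that moment; what a row does not reach only later rows make up. A row lasts 1/10 s, in which the tool goes at most 50 mm and 8.59 degrees, less where a joint would pass 70% of its speed; a pose out of reach is approached as far as the arm can. A call with a gripper value outside its range is refused whole. The fingers move at their own pace and stop on an object; FORCE is the grip in N (left out, the last holds). Time passes only in rows, so rows that repeat a pose let the fingers close. It gives the time, the measured TCP pose, the force, the opening and the grip force at its end, in the units of the state.
- manip.get_obs(): the state, without advancing time (a new reading comes with each control period).
- manip.capture(name): name is "side" or "top" or "wrist"; returns the picture (400x640x3 uint8, red, green, blue); there is no depth.
- manip.camera_model(name): a dict with "K" (3x3 intrinsics, pixels), "extrinsics" (4x4, takes a point from camera to world coordinates); the wrist camera has in their place "T_tool_cam" (4x4, takes a point from camera to tool coordinates, whose origin is the TCP and whose axes are the flange's). Camera axes: x right, y down, z forward; pixel columns grow to the right and rows downward; lengths in mm; the calibration is good to about 2 mm. The wrist camera is an equidistant fisheye: a pixel r from the principal point sees the ray r / f radians off the axis. A picture is of the moment at which its call begins: read the wrist's pose just before it. camera_model takes no time and is no camera call.
- manip.hand_in(): hands the job in; it is judged then, once.
Trained networks look in the newest picture that a camera, given by its name, has taken for a name from the list of things; names that differ only in an ending like _2 or _b are one class to them, and where a whole thing is asked for, a point or a joint stands for the part that bears it (a point fixed in the world has none). Each returns a list of dicts, best first, with "score" (0 to 1); they miss things now and then, are a little off and sometimes report something else, mostly with a low value. They report only what shows in the picture. A call takes as long as a camera call. They do not tell look-alikes from the thing itself.
- manip.recognise(camera, target): "position" ([x, y, z] in mm, in the coordinates of the camera as it stood for that picture, good to about 4 mm: the middle of the surface that is visible of it).
The state is a dict: "t": time; "joints": joint angles; "qd": joint speeds; "effort": joint torques, N m; "position": TCP position; "orientation": TCP orientation; "contact_force": force on the tool from outside, world axes, zero at the start; "wrist_torque": the same for the moment, N m; "gripper_width": finger opening in mm; "gripper_force": force on a finger pad.
Only numpy, scipy, OpenCV 4.12 (cv2) and the standard library are available. Lean on these libraries where they do the work, as an engineer would, in place of code of your own. Each camera call takes 0.05 s, during which the arm holds its last target. There are 200 camera calls.

## Working session

There is one attempt and no reset: what is moved stays moved. The work goes in short steps, Python scripts to look and compute and a shell command to move; the robot and the scene stay as the last step left them, time stands still between calls to the robot, and variables do not carry over. Pictures are saved under pics/ and viewed, at most 14 in all, crops included, and the job is handed in when it is done.

```bash
mkdir -p pics; ls; cat > h.py <<'E'
import numpy as np, cv2
from scipy.spatial.transform import Rotation as R
from workcell import manip
def Tcam(name, obs):
    m=manip.camera_model(name)
    if name!='wrist': return np.array(m['extrinsics'])
    T=np.eye(4);T[:3,:3]=R.from_rotvec(obs['orientation']).as_matrix();T[:3,3]=obs['position']
    return T@np.array(m['T_tool_cam'])
def snap(name,fn=None):
    o=manip.get_obs();im=manip.capture(name)
    if fn: cv2.imwrite('pics/'+fn,im[:,:,::-1])
    return o,im
def find(name,t,T,n=4):
    r=manip.recognise(name,t)
    return [(round(d['score'],2),(T@np.r_[d['position'],1])[:3].round(0),proj(name,d['position'])) for d in r[:n]]
def proj(name,p):
    K=np.array(manip.camera_model(name)['K']);p=np.array(p,float)
    if name=='wrist':
        th=np.arctan2(np.hypot(p[0],p[1]),p[2]);ph=np.arctan2(p[1],p[0])
        return np.round([K[0,2]+K[0,0]*th*np.cos(ph),K[1,2]+K[1,1]*th*np.sin(ph)])
    return np.round((K@p/p[2])[:2])
def ray(name,uv,T):
    K=np.array(manip.camera_model(name)['K']);x=(uv[0]-K[0,2])/K[0,0];y=(uv[1]-K[1,2])/K[1,1]
    if name=='wrist':
        th=np.hypot(x,y);d=np.array([x/th*np.sin(th),y/th*np.sin(th),np.cos(th)]) if th>1e-9 else np.array([0,0,1.])
    else: d=np.array([x,y,1.])
    d=T[:3,:3]@d;return T[:3,3],d/np.linalg.norm(d)
def onz(name,uv,T,z):
    o,d=ray(name,uv,T);return (o+d*(z-o[2])/d[2]).round(1)
def wproj(name,T,pw): return proj(name,(np.linalg.inv(T)@np.r_[pw,1])[:3])
def tri(rays):
    A=0;b=0
    for o,d in rays: P=np.eye(3)-np.outer(d,d);A=A+P;b=b+P@o
    return np.linalg.solve(A,b).round(1)
E
python3 - <<'E'
from h import *
for c in ['top','side']:
    o,im=snap(c,c+'0.png');T=Tcam(c,o);print(c,T[:3,3].round(),T[:3,2].round(2),np.array(manip.camera_model(c)['K']).round(1).tolist())
    for t in ['pad','plunger','die_body','die_base','small_dish','hanger','post','big_dish','wash_bottle','vial']:
        print(t,*[(s,p.tolist(),u.tolist()) for s,p,u in find(c,t,T,3)])
print(manip.get_obs()['t'],manip.get_obs()['orientation'],np.array(manip.camera_model('wrist')['T_tool_cam']).round(3).tolist())
E
```

```text
pics
top [ 424.  113. 1553.] [ 0.07  0.   -1.  ] [[514.5, 0.0, 320.0], [0.0, 514.5, 191.8], [0.0, 0.0, 1.0]]
pad (0.57, [476.0, -169.0, 118.0], [423.0, 211.0])
plunger
die_body
die_base (0.46, [482.0, -148.0, 21.0], [410.0, 210.0])
small_dish (0.49, [633.0, -63.0, 6.0], [380.0, 160.0])
hanger (0.83, [469.0, 48.0, 66.0], [345.0, 213.0])
post
big_dish (0.9, [755.0, 422.0, 6.0], [221.0, 120.0]) (0.83, [481.0, 255.0, 3.0], [275.0, 210.0]) (0.78, [294.0, -198.0, 7.0], [427.0, 273.0])
wash_bottle (0.65, [721.0, 280.0, 128.0], [263.0, 123.0])
vial (0.45, [604.0, -201.0, 49.0], [429.0, 168.0])
side [  80. -780.  476.] [ 0.41  0.82 -0.39] [[390.2, 0.0, 315.0], [0.0, 390.2, 197.0], [0.0, 0.0, 1.0]]
pad (0.52, [472.0, -177.0, 112.0], [355.0, 226.0])
plunger (0.53, [469.0, -181.0, 92.0], [355.0, 235.0]) (0.44, [474.0, 258.0, -1.0], [279.0, 202.0])
die_body (0.67, [460.0, -187.0, 58.0], [352.0, 252.0])
die_base (0.64, [456.0, -192.0, 17.0], [351.0, 271.0])
small_dish (0.64, [625.0, -64.0, 2.0], [381.0, 234.0])
hanger (0.62, [456.0, 37.0, 41.0], [304.0, 218.0])
post (0.67, [617.0, 155.0, 6.0], [336.0, 203.0]) (0.55, [457.0, 36.0, 41.0], [305.0, 218.0]) (0.31, [459.0, -181.0, 55.0], [350.0, 252.0])
big_dish (0.67, [293.0, -203.0, -2.0], [281.0, 304.0]) (0.66, [739.0, 425.0, 5.0], [328.0, 171.0]) (0.58, [473.0, 255.0, 1.0], [279.0, 202.0])
wash_bottle (0.61, [718.0, 264.0, 90.0], [346.0, 162.0])
vial (0.75, [595.0, -216.0, 33.0], [411.0, 253.0]) (0.72, [458.0, 36.0, 38.0], [305.0, 219.0])
1.1 [ 3.05853638e+00 -7.17553200e-01 -3.45210451e-05] [[-0.0, -0.96, -0.279, 70.803], [1.0, -0.001, 0.0, 0.834], [-0.0, -0.279, 0.96, -169.683], [0.0, 0.0, 0.0, 1.0]]
```

View pics/top0.png

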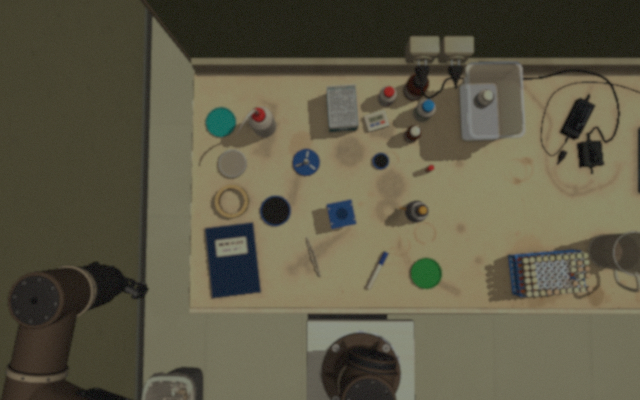

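View pics/side0.png

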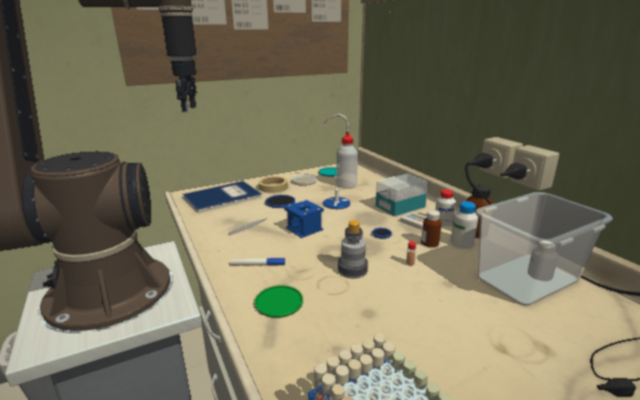

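The top and side views show the stack near (418,210) in top. Three things look like the large dish in top: teal at (221,120), dark-lined blue at (275,210) and green at (427,273). The blue one fits by colour and black lining, and I will confirm it in a crop. The hanger is at (341,213), the post at (305,162) and the small dish at (380,160). Next I move the wrist camera over the work.

```bash
python3 -m pendant '[85,404,251,-90,0, 85,404,251,-90,0, 85,404,251,-90,0, 85,404,251,-90,0, 85,404,251,-90,0, 85,404,251,-90,0, 85,404,251,-90,0, 85,404,251,-90,0, 85,404,251,-90,0, 85,404,251,-90,0, 85,404,251,-90,0, 85,404,251,-90,0]'
cat > look.py <<'E'
import sys
from h import *
o,im=snap('wrist',sys.argv[1]);T=Tcam('wrist',o);print(o['t'],o['position'],T[:3,3].round())
for t in sys.argv[2:]:
    print(t,*[(s,p.tolist(),u.tolist()) for s,p,u in find('wrist',t,T,3)])
np.savez('pics/'+sys.argv[1][:-4],T=T)
E
python3 look.py w1.png small_dish hanger post big_dish pad die_body die_base
python3 - <<'E'
from h import *
im=cv2.imread('pics/top0.png')[100:290,200:450];cv2.imwrite('pics/top0c.png',cv2.resize(im,None,fx=3,fy=3,interpolation=cv2.INTER_CUBIC))
E
```

```text
t: 2.3
position: [550.7, 199.3, 293.7]
orientation: [-3.058, 0.721, 0.0]
contact_force: [0.1, 0.7, 0.0]
gripper_width: 85.4
gripper_force: 0.0
2.3 [550.695152   199.29986142 293.6995183 ] [614. 167. 463.]
small_dish (0.59, [625.0, -65.0, 5.0], [453.0, 45.0])
hanger (0.97, [472.0, 54.0, 62.0], [440.0, 171.0])
post (0.85, [623.0, 164.0, 9.0], [321.0, 105.0]) (0.43, [484.0, -161.0, 96.0], [562.0, 109.0])
big_dish (0.67, [746.0, 418.0, 3.0], [149.0, 117.0]) (0.64, [291.0, -198.0, 5.0], [564.0, 195.0]) (0.6, [479.0, 252.0, 5.0], [312.0, 214.0])
pad (0.63, [481.0, -161.0, 116.0], [572.0, 111.0]) (0.31, [473.0, 54.0, 60.0], [440.0, 170.0]) (0.15, [716.0, 280.0, 128.0], [192.0, 81.0])
die_body
die_base (0.76, [486.0, -140.0, 22.0], [525.0, 110.0]) (0.66, [627.0, 164.0, 8.0], [320.0, 103.0]) (0.27, [628.0, -61.0, 4.0], [450.0, 44.0])
```

View pics/w1.png

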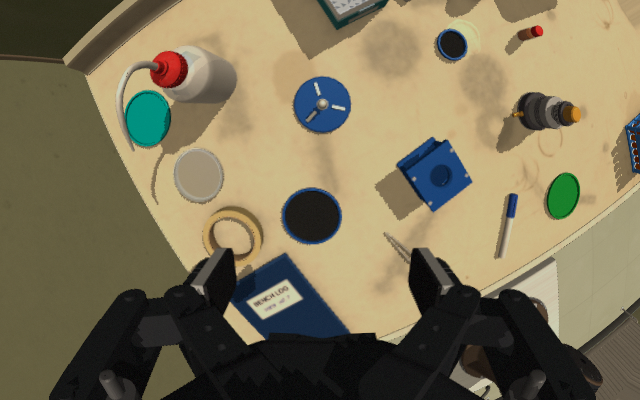

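View pics/top0c.png

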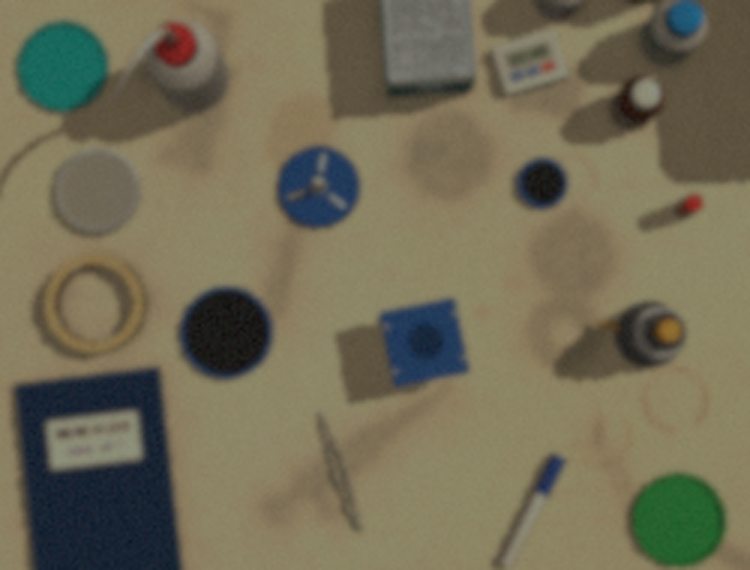

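The crop confirms that the dark-lined blue dish, crop (226,333), is the large dish; the teal (62,67) and green (678,520) ones are look-alikes. The nipple points to image left, roughly world +y. I take a second wrist view for triangulation.

```bash
python3 -m pendant '[85,62,282,0,0, 85,62,282,0,0, 85,62,282,0,0, 85,62,282,0,0, 85,62,282,0,0, 85,62,282,0,0, 85,62,282,0,0, 85,62,282,0,0]'
python3 look.py w2.png small_dish hanger post big_dish pad die_base vial plunger
python3 - <<'E'
from h import *
def blobs(f):
    im=cv2.imread(f'pics/{f}.png');T=np.load(f'pics/{f}.npz')['T'];h=cv2.cvtColor(im,cv2.COLOR_BGR2HSV)
    m=cv2.inRange(h,(104,120,50),(125,255,255));cs,_=cv2.findContours(m,cv2.RETR_EXTERNAL,cv2.CHAIN_APPROX_NONE)
    print(f)
    for c in cs:
        if cv2.contourArea(c)<250: continue
        # rim points to world at z=9, fit circle
        e=cv2.fitEllipse(c);W=[]
        for z in (8,9,64):
            P=np.array([onz('wrist',p[0],T,z)[:2] for p in c]);ctr,r=cv2.minEnclosingCircle(P.astype(np.float32));
            A=np.c_[2*P,np.ones(len(P))];s=np.linalg.lstsq(A,(P**2).sum(1),rcond=None)[0];W.append((z,s[:2].round(1).tolist(),round(float(np.sqrt(s[2]+s[:2]@s[:2])),1)))
        print(np.round(e[0]),cv2.contourArea(c),W)
blobs('w1');blobs('w2')
E
```

```text
t: 3.5
position: [480.4, -80.6, 294.0]
orientation: [-3.058, 0.72, -0.001]
contact_force: [-0.3, -0.3, 0.3]
gripper_width: 84.6
gripper_force: 0.0
3.5 [480.37669398 -80.59544285 293.95484303] [ 543. -113.  464.]
small_dish (0.64, [627.0, -63.0, 7.0], [266.0, 77.0])
hanger (0.95, [468.0, 43.0, 62.0], [246.0, 213.0])
post (0.59, [624.0, 161.0, 7.0], [151.0, 151.0])
big_dish (0.81, [480.0, 251.0, 8.0], [157.0, 246.0]) (0.67, [729.0, 430.0, 4.0], [48.0, 172.0]) (0.58, [293.0, -200.0, 3.0], [435.0, 228.0])
pad (0.89, [479.0, -167.0, 115.0], [390.0, 142.0])
die_base (0.69, [489.0, -146.0, 25.0], [360.0, 135.0])
vial (0.81, [599.0, -201.0, 53.0], [363.0, 46.0])
plunger (0.88, [479.0, -165.0, 97.0], [385.0, 141.0])
w1
[287. 303.] 5065.0 [(8, [339.9, 367.8], 86.8), (9, [340.5, 367.4], 86.6), (64, [373.6, 343.1], 76.1)]
[311. 216.] 2477.0 [(8, [477.0, 253.6], 45.2), (9, [477.3, 253.4], 45.1), (64, [493.8, 242.9], 39.7)]
[435. 173.] 2819.5 [(8, [452.4, 47.9], 51.2), (9, [452.7, 48.2], 51.1), (64, [472.2, 62.5], 44.9)]
[322. 104.] 2334.0 [(8, [623.4, 162.2], 39.9), (9, [623.4, 162.2], 39.8), (64, [622.2, 162.7], 35.0)]
[452.  44.] 659.5 [(8, [627.1, -62.8], 24.4), (9, [627.0, -62.3], 24.4), (64, [625.4, -34.6], 21.4)]
w2Traceback (most recent call last):
  File "<stdin>", line 14, in <module>
  File "<stdin>", line 11, in blobs
  File "h.py", line 29, in onz
    o,d=ray(name,uv,T);return (o+d*(z-o[2])/d[2]).round(1)
        ~~~^^^^^^^^^^^
  File "h.py", line 23, in ray
    K=np.array(manip.camera_model(name)['K']);x=(uv[0]-K[0,2])/K[0,0];y=(uv[1]-K[1,2])/K[1,1]
               ~~~~~~~~~~~~~~~~~~^^^^^^
ValueError: time passes only in moves, steps and waits
```

View pics/w2.png

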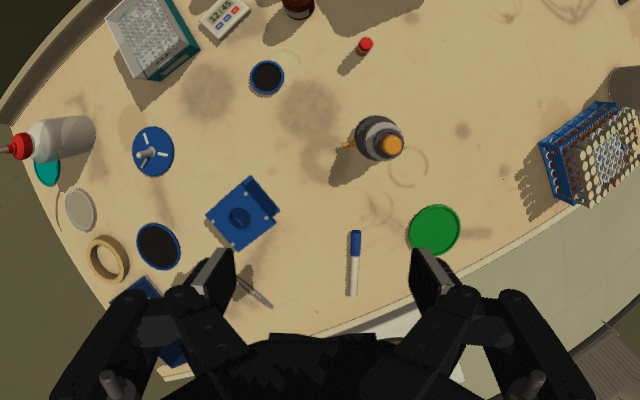

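```bash
sed -i 's/^def Tcam/_c={}\ndef cm(n):\n    if n not in _c: _c[n]=manip.camera_model(n)\n    return _c[n]\ndef Tcam/; s/manip.camera_model(name)/cm(name)/g' h.py
cat > an.py <<'E'
from h import *
import sys
def load(f): return cv2.imread(f'pics/{f}.png'),np.load(f'pics/{f}.npz')['T']
def circ(P):
    P=np.array(P,float);A=np.c_[2*P,np.ones(len(P))];s=np.linalg.lstsq(A,(P**2).sum(1),rcond=None)[0];return s[:2].round(1).tolist(),round(float(np.sqrt(s[2]+s[:2]@s[:2])),1)
def seg(f,lo,hi,amin,zs,box=None):
    im,T=load(f);m=cv2.inRange(cv2.cvtColor(im,cv2.COLOR_BGR2HSV),lo,hi)
    if box: k=np.zeros_like(m);k[box[1]:box[3],box[0]:box[2]]=255;m&=k
    out=[]
    for c in cv2.findContours(m,cv2.RETR_EXTERNAL,cv2.CHAIN_APPROX_NONE)[0]:
        if cv2.contourArea(c)<amin: continue
        mm=cv2.moments(c);u=(mm['m10']/mm['m00'],mm['m01']/mm['m00']);out.append((u,c))
        print(f,np.round(u,1),cv2.contourArea(c),[(z,)+circ([onz('wrist',p[0],T,z)[:2] for p in cv2.convexHull(c)]) for z in zs])
    return out,T
E
python3 - <<'E'
from an import *
seg('w2',(104,120,50),(125,255,255),250,(8,9))
for f,b in (('w1',(505,85,600,140)),('w2',(330,110,420,170))):
    seg(f,(8,130,90),(28,255,255),15,(108,119,15),b)
def pr(a,b): # tri two pixels
    return tri([ray('wrist',a,load('w1')[1]),ray('wrist',b,load('w2')[1])])
print('hole',pr((441,175),(240,218)),'post tip',pr((322,103),(142,154)))
E
```

```text
w2 [158.  246.3] 1472.0 [(8, [476.8, 251.8], 46.2), (9, [476.9, 251.0], 46.1)]
w2 [243.6 213.7] 2846.0 [(8, [459.8, 71.7], 57.5), (9, [459.9, 71.3], 57.4)]
w2 [152.8 150.9] 1528.5 [(8, [622.7, 159.2], 41.0), (9, [622.6, 158.6], 40.9)]
w2 [568.6 146.8] 2185.0 [(8, [292.6, -566.3], 126.9), (9, [293.1, -565.3], 126.7)]
w2 [266.5  76.9] 823.0 [(8, [627.0, -64.0], 24.7), (9, [626.8, -64.2], 24.6)]
w1 [517.8 113.8] 29.5 [(108, [510.9, -67.5], 7.2), (119, [514.1, -60.2], 7.0), (15, [484.0, -128.8], 9.1)]
w1 [575.3 113.9] 116.0 [(108, [472.0, -175.1], 12.4), (119, [476.4, -164.6], 12.0), (15, [434.9, -264.7], 15.6)]
w2 [348.7 143.7] 49.0 [(108, [496.6, -123.7], 7.0), (119, [498.0, -123.4], 6.8), (15, [484.4, -126.5], 8.8)]
w2 [391.9 144.6] 296.5 [(108, [473.4, -169.5], 12.1), (119, [475.5, -167.7], 11.7), (15, [455.1, -184.2], 15.2)]
hole [465.7  55.4  61.2] post tip [623.7 161.8  35.8]
```

```bash
python3 -m pendant '[50,34,80,74,0, 50,34,80,74,0, 50,34,80,74,0, 50,34,80,74,0, 50,34,80,74,0]'
python3 look.py w3.png pad
python3 - <<'E'
from an import *
print(np.round(manip.get_obs()['joints'],2),manip.get_obs()['orientation'])
out,T=seg('w3',(8,130,90),(28,255,255),15,(15.5,108,119))
T2=load('w2')[1];print(T[:3,3])
im=load('w3')[0];cv2.imwrite('pics/w3c.png',cv2.resize(im[50:300,200:440],None,fx=2.4,fy=2.4))
for u,c in out: print(u, tri([ray('wrist',u,T),ray('wrist',(391.9,144.6),T2)]))
E
```

```text
t: 4.45
position: [475.9, -166.8, 220.3]
orientation: [3.058, -0.718, 0.001]
contact_force: [0.9, 0.9, -0.1]
gripper_width: 50.0
gripper_force: 0.0
4.45 [ 475.92852563 -166.7721092   220.27822278] [ 539. -199.  390.]
pad (0.67, [479.0, -168.0, 116.0], [321.0, 186.0])
[ 0.05  0.06 -0.33  0.   -1.18  1.06] [-3.05854054  0.71612189 -0.00322735]
w3 [ 66.5 280.8] 433.5 [(15.5, [506.5, 378.8], 57.5), (108, [514.5, 236.1], 43.3), (119, [515.5, 219.1], 41.6)]
w3 [323.3 188.9] 517.0 [(15.5, [452.3, -158.1], 17.0), (108, [473.7, -168.2], 12.8), (119, [476.2, -169.4], 12.3)]
w3 [288.7 178. ] 65.5 [(15.5, [483.2, -125.4], 8.6), (108, [496.9, -143.5], 6.5), (119, [498.6, -145.7], 6.2)]
[ 538.88091962 -198.97381477  390.00197865]
(66.45059592464436, 280.76201460976546) [ 528.2 -131.9  346.7]
(323.2682140554481, 188.86202450032235) [ 474.7 -168.6  112.7]
(288.7379134860051, 177.98982188295165) [ 499.4 -157.8  188. ]
```

View pics/w3c.png

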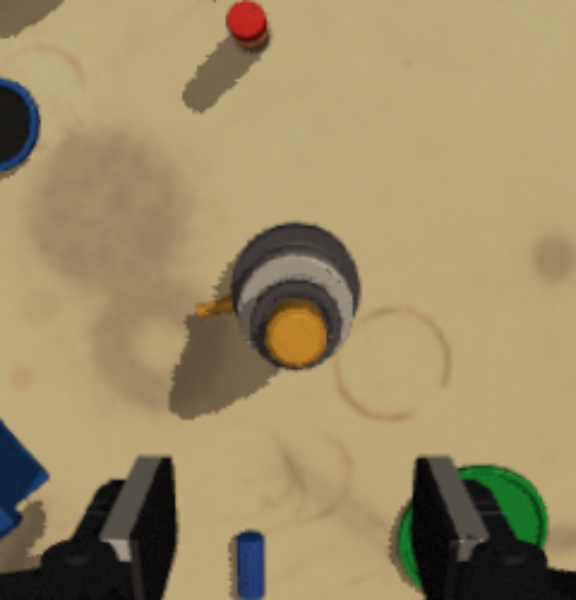

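```bash
python3 -m pendant '[50,0,1.5,50,0, 50,0,1.5,90,0, 50,0,1.5,110,0, 50,0,1.5,118.5,0, 50,0,1.5,118.5,0, 24,0,1.5,118.5,0, 15,0,1.5,118.5,0, 15,0,1.5,118.5,0, 15,0,1.5,118.5,0, 15,0,1.5,118.5,0]' 35
```

```text
t: 5.55
position: [475.0, -168.2, 101.6]
orientation: [-3.058, 0.718, -0.001]
contact_force: [0.1, -0.1, -0.2]
gripper_width: 14.8
gripper_force: 0.0
```

```bash
python3 look.py w4.png pad; python3 - <<'E'
from h import *
im=cv2.imread('pics/w4.png');a=cv2.resize(im[100:400,200:440],(480,600))
o,s=snap('side','side1.png');s=cv2.imread('pics/side1.png');cv2.imwrite('pics/w4c.png',np.hstack([a,cv2.resize(s[190:290,320:385],(320,600)[:2],interpolation=cv2.INTER_CUBIC)]))
E
```

```text
5.55 [ 474.9572935  -168.22084152  101.62811488] [ 538. -200.  271.]
pad (0.73, [477.0, -167.0, 114.0], [316.0, 240.0])
```

View pics/w4c.png

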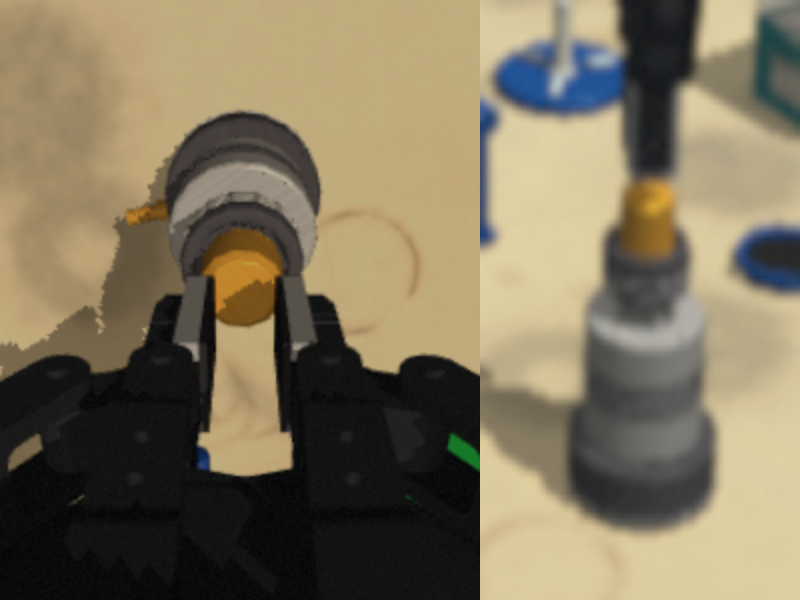

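```bash
python3 - <<'E'
from an import *
print(manip.grasp_offset)
T=load('w4')[1];S=Tcam('side',None)
for z in (97,101.6,110,119,125): print(z,'wrist',wproj('wrist',T,[475,-168.2,z]),'side',wproj('side',S,[475,-168.2,z]))
m=seg('w4',(8,130,90),(28,255,255),100,(119,),(280,190,360,270))
print(onz('wrist',(321,260),T,119),onz('wrist',(320,215),T,100))
E
```

```text
18.700000000000003
97 wrist [321. 231.] side [354. 230.]
101.6 wrist [320. 234.] side [354. 228.]
110 wrist [320. 239.] side [354. 225.]
119 wrist [320. 246.] side [354. 221.]
125 wrist [320. 251.] side [354. 218.]
w4 [322.1 238.6] 1314.0 [(119, [478.4, -170.4], 13.2)]
[ 467.2 -164.7  119. ] [ 485.1 -172.9  100. ]
```

```bash
python3 - <<'E'
from an import *
T=np.array(cm('wrist')['T_tool_cam'])
for u in ((337.5,239),(306.5,239),(303,270),(337.5,272)):
    o,d=ray('wrist',u,T); s=(np.sign(d[1])*7.4-o[1])/d[1];print(u,(o+d*s).round(1))
print(np.round(manip.get_obs()['contact_force'],2))
im=load('w4')[0];cv2.imwrite('pics/w4d.png',cv2.resize(im[200:300,260:380],None,fx=6,fy=6,interpolation=cv2.INTER_CUBIC))
E
```

```text
(337.5, 239) [ 18.2   7.4 -49.5]
(306.5, 239) [  4.6  -7.4 -18.3]
(303, 270) [  4.4  -7.4 -51.7]
(337.5, 272) [  5.2   7.4 -54.9]
[-0.03 -0.19  0.04]
```

View pics/w4d.png

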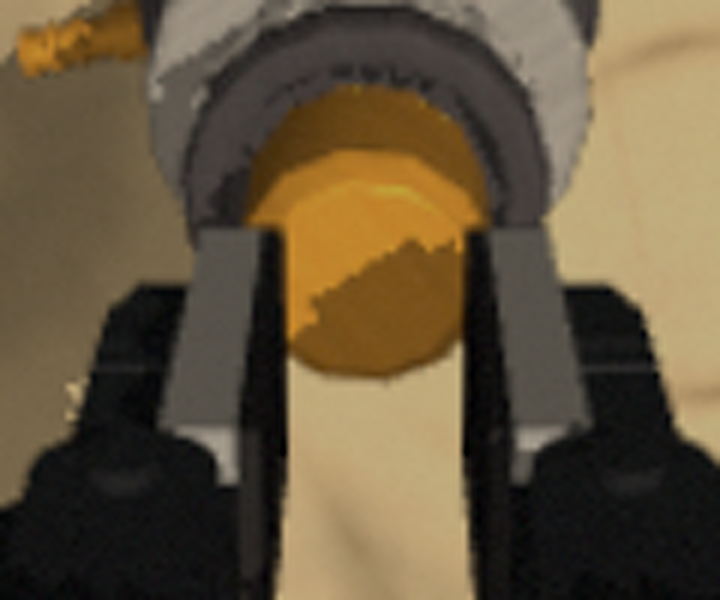

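```bash
python3 - <<'E'
from an import *
print(np.array(cm('wrist')['K']).round(1).tolist())
T=np.array(cm('wrist')['T_tool_cam'])
def at(u,y):
    o,d=ray('wrist',u,T);return (o+d*((y-o[1])/d[1])).round(1)
print('w4',at((307.5,238),-7.4),at((338,238),7.4),at((323+15.3,238),8.2))
print('w3',at((271.7,241),-25),at((372.9,241),25))
E
python3 -m pendant '[50,0,0,0,0, 50,0,0,0,0, 50,0,0,12,0, 50,0,0,12,0, 15,0,0,12,0, 15,0,0,12,0, 15,0,0,12,0, 15,0,0,12,0]' 35
```

```text
[[309.7, 0.0, 322.0], [0.0, 309.7, 199.0], [0.0, 0.0, 1.0]]
w4 [ 0.5 -7.4 -7.6] [ 20.3   7.4 -53.1] [ 15.1   8.2 -41.3]
w3 [  6.3 -25.  -25.2] [ 11.2  25.  -36.3]
t: 6.5
position: [477.5, -168.7, 91.7]
orientation: [3.059, -0.715, 0.008]
contact_force: [-0.8, 1.2, 12.3]
gripper_width: 14.7
gripper_force: 6.4
```

```bash
python3 -m pendant '[15,0,0,-6,0, 15,0,0,-12,0, 50,0,0,-12,0, 50,0,0,-12,0, 50,0,0,-12,0]' 35
python3 look.py w5.png pad; python3 - <<'E'
from an import *
seg('w5',(8,130,90),(28,255,255),100,(119,),(280,150,370,290))
o,s=snap('side','side2.png');a=cv2.imread('pics/w5.png')
b=cv2.imread('pics/side2.png');cv2.imwrite('pics/w5c.png',np.hstack([cv2.resize(a[150:300,240:400],(640,600)),cv2.resize(b[190:290,340:366],(156,600),interpolation=cv2.INTER_CUBIC)]))
E
```

```text
t: 7.0
position: [474.5, -168.2, 100.9]
orientation: [3.058, -0.718, -0.001]
contact_force: [0.3, 1.2, -0.2]
gripper_width: 50.0
gripper_force: 0.0
7.0 [ 474.46888549 -168.15596061  100.91914547] [ 538. -200.  271.]
pad (0.79, [477.0, -169.0, 118.0], [319.0, 241.0])
w5 [319.  238.7] 1527.0 [(119, [479.3, -169.3], 12.9)]
```

View pics/w5c.png

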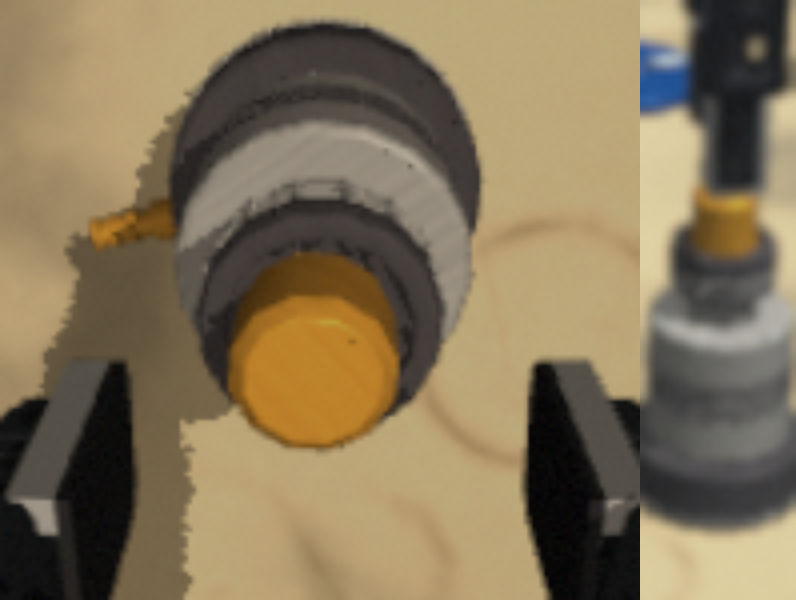

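```bash
python3 -m pendant '[48,2.5,-1.5,12,0, 48,2.5,-1.5,20,0, 48,2.5,-1.5,26,0, 48,2.5,-1.5,26,0, 20,2.5,-1.5,26,0, 20,2.5,-1.5,26,0, 20,2.5,-1.5,26,0, 20,2.5,-1.5,26,0]' 35
```

```text
t: 7.95
position: [477.9, -167.9, 75.5]
orientation: [-3.058, 0.717, -0.001]
contact_force: [0.6, 0.3, 0.6]
gripper_width: 22.6
gripper_force: 34.4
```

```bash
python3 -m pendant '[20,0,0,-30,0, 20,0,0,-70,0, 20,86.6,-160.2,-70,0, 20,86.6,-160.2,-70,0, 20,86.6,-160.2,-70,0, 20,86.6,-160.2,-70,0, 20,86.6,-160.2,-40,0, 20,86.6,-160.2,0,0, 20,86.6,-160.2,40,0, 20,86.6,-160.2,60,0, 20,86.6,-160.2,60,0]' 35
python3 look.py w6.png pad small_dish plunger; python3 - <<'E'
from an import *
seg('w6',(8,130,90),(28,255,255),100,(59,),(280,150,370,290))
seg('w6',(104,120,50),(125,255,255),200,(9,),(240,130,400,330))
a=cv2.imread('pics/w6.png');cv2.imwrite('pics/w6c.png',cv2.resize(a[140:290,230:410],(720,600)))
E
```

```text
t: 9.05
position: [623.6, -63.3, 11.6]
orientation: [3.056, -0.718, -0.01]
contact_force: [0.1, -0.6, -0.5]
gripper_width: 22.3
gripper_force: 34.5
9.05 [623.64927303 -63.28334908  11.61373425] [688. -95. 181.]
pad (0.61, [626.0, -62.0, 52.0], [317.0, 263.0])
small_dish (0.71, [632.0, -70.0, 4.0], [324.0, 214.0])
plunger (0.86, [491.0, -170.0, 90.0], [568.0, 376.0])
w6 [321.7 264.3] 1900.0 [(59, [628.2, -66.5], 13.3)]
w6 [316.2 206.3] 927.5 [(9, [628.7, -64.3], 25.0)]
```

View pics/w6c.png

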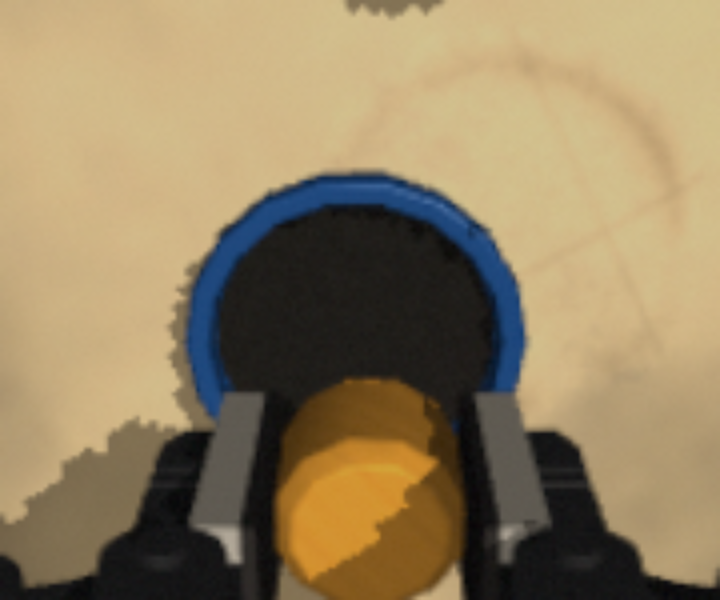

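```bash
python3 - <<'E'
from an import *
T=load('w6')[1];print(onz('wrist',(322,270),T,55.5),onz('wrist',(322,270),T,59),np.round(manip.get_obs()['position'],1))
E
```

```text
[623.6 -64.   55.5] [625.4 -64.9  59. ] [627.9 -62.8  17. ]
```

```bash
python3 -m pendant '[20,0,0,15,0, 20,0,0,25,0, 20,0,0,30,0, 20,0,0,33,0, 20,0,0,33,0, 20,0,0,33,0]' 35
```

```text
t: 9.85
position: [626.6, -63.0, -16.5]
orientation: [3.059, -0.717, 0.001]
contact_force: [-3.2, 0.5, 6.8]
gripper_width: 22.3
gripper_force: 35.2
```

```bash
python3 -m pendant '[30,0,0,0,0, 40,0,0,0,0, 40,0,0,0,0, 40,0,0,-20,0, 50,0,0,-60,0, 60,0,0,-110,0, 60,0,0,-146,0]' 35
python3 -m pendant '[60,-87.8,161.2,0,0, 60,-87.8,161.2,0,0, 60,-87.8,161.2,0,0, 60,-87.8,161.2,0,0, 60,-87.8,161.2,0,0, 60,-87.8,161.2,0,0]'
python3 look.py w7.png pad plunger small_dish die_body; python3 - <<'E'
from an import *
T=load('w7')[1];print(T[:3,3])
seg('w7',(8,130,90),(28,255,255),50,(16,),(60,20,370,190))
seg('w7',(104,120,50),(125,255,255),200,(9,))
a=cv2.imread('pics/w7.png');cv2.imwrite('pics/w7c.png',cv2.resize(a[40:300,140:440],(692,600)))
for z in (72,100): print(wproj('wrist',T,[476,-168,z]))
E
```

```text
t: 10.55
position: [627.3, -63.1, 131.3]
orientation: [-3.058, 0.717, -0.004]
contact_force: [1.6, 0.1, -0.3]
gripper_width: 59.9
gripper_force: 0.0
t: 11.15
position: [476.1, -168.8, 128.8]
orientation: [-3.058, 0.719, -0.002]
contact_force: [-0.1, 0.1, -0.6]
gripper_width: 60.3
gripper_force: 0.0
11.15 [ 476.13226926 -168.78880454  128.82285943] [ 539. -201.  299.]
pad (0.56, [625.0, -65.0, 24.0], [155.0, 103.0])
plunger (0.82, [481.0, -171.0, 94.0], [321.0, 208.0])
small_dish (0.72, [625.0, -69.0, 5.0], [168.0, 101.0])
die_body (0.67, [495.0, -183.0, 72.0], [327.0, 176.0]) (0.62, [598.0, -204.0, 52.0], [292.0, 45.0])
[ 538.90013361 -201.07561688  298.59901835]
w7 [156.8 104.3] 404.0 [(16, [625.4, -62.7], 14.4)]
w7 [ 66.2 351.4] 598.5 [(9, [408.2, 396.3], 73.1)]
w7 [299.  322.1] 274.0 [(9, [338.9, -74.3], 18.5)]
w7 [ 77.6 305.7] 1380.0 [(9, [477.8, 248.4], 47.3)]
w7 [141.9 274.9] 2810.0 [(9, [455.6, 87.7], 75.5)]
w7 [ 55.8 197.4] 1367.5 [(9, [622.1, 154.8], 41.7)]
w7 [598.4 194.6] 4169.5 [(9, [286.4, -534.7], 112.4)]
w7 [163.3 102. ] 1567.5 [(9, [626.7, -65.2], 25.3)]
[320. 206.]
[320. 218.]
```

View pics/w7c.png

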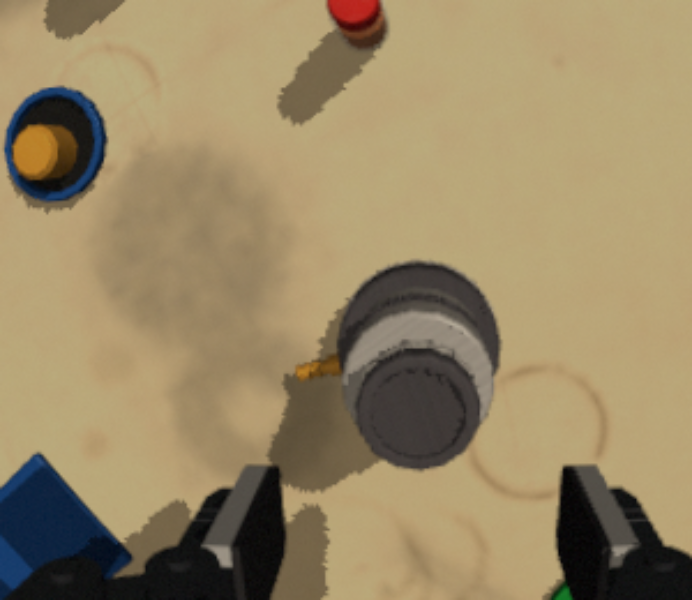

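```bash
python3 -m pendant '[60,1.5,0,40,0, 60,1.5,0,60,0, 60,1.5,0,72,0, 60,1.5,0,72,0, 30,1.5,0,72,0, 30,1.5,0,72,0, 30,1.5,0,72,0, 30,1.5,0,72,0]' 60
```

```text
t: 12.2
position: [478.8, -169.0, 57.6]
orientation: [-3.058, 0.717, -0.005]
contact_force: [-0.4, 0.5, 6.6]
gripper_width: 35.1
gripper_force: 60.5
```

```bash
python3 -m pendant '[30,0,0,-15,0, 30,0,0,-30,0, 30,0,0,-45,0, 30,0,0,-60,0, 30,0,0,-75,0, 30,0,0,-75,0]' 60
python3 look.py w8.png plunger die_body hanger die_base; python3 - <<'E'
from an import *
a=cv2.imread('pics/w1.png');b=cv2.imread('pics/w2.png');c=cv2.imread('pics/w8.png')
cv2.imwrite('pics/m.png',np.hstack([cv2.resize(a[130:220,390:480],(360,360),interpolation=cv2.INTER_CUBIC),cv2.resize(b[170:260,198:288],(360,360),interpolation=cv2.INTER_CUBIC)]))
m=cv2.imread('pics/m.png');m=np.vstack([m,cv2.resize(c[170:320,200:500],(720,240)) if 0 else cv2.resize(c[120:340,150:450],(326,239)).repeat(1,0) if 0 else cv2.copyMakeBorder(cv2.resize(c[120:340,150:450],(326,239)),0,0,0,394,cv2.BORDER_CONSTANT)])
cv2.imwrite('pics/m.png',m)
E
```

```text
t: 12.8
position: [478.7, -169.0, 133.2]
orientation: [-3.058, 0.717, -0.006]
contact_force: [-0.5, 0.1, -2.3]
gripper_width: 35.2
gripper_force: 60.5
12.8 [ 478.65598499 -169.01962704  133.15966955] [ 541. -201.  303.]
plunger (0.8, [481.0, -170.0, 172.0], [319.0, 260.0]) (0.31, [481.0, 250.0, 6.0], [79.0, 304.0])
die_body (0.73, [486.0, -176.0, 70.0], [325.0, 191.0]) (0.6, [596.0, -204.0, 53.0], [295.0, 51.0])
hanger (0.9, [479.0, 28.0, 57.0], [151.0, 280.0])
die_base (0.7, [496.0, -176.0, 23.0], [319.0, 169.0])
```

View pics/m.png

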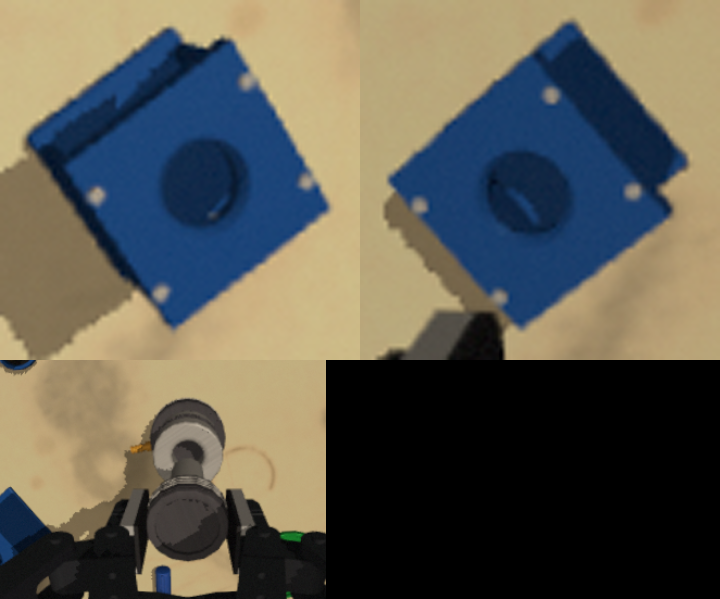

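Both hanger crops show the hole at w1 (440.8,175.8) and w2 (239.8,218), with four screws round it. The plunger is held upright, clear of the body, which stayed on the base.

```bash
python3 - <<'E'
from an import *
T1=load('w1')[1];T2=load('w2')[1]
W=[(248,82),(307,182),(162,293),(97,195)];V=[(551,95),(633,191),(499,297),(419,205)]
P=[(x/4+390,y/4+130) for x,y in W];Q=[((x-360)/4+198,y/4+170) for x,y in V]
print('hole@64',onz('wrist',(440.8,175.8),T1,64),onz('wrist',(239.8,218),T2,64))
for X,T in((P,T1),(Q,T2)):
    a=np.array([onz('wrist',p,T,64) for p in X]);print(a[:,:2].tolist(),a.mean(0).round(1))
print('tri hole',tri([ray('wrist',(440.8,175.8),T1),ray('wrist',(239.8,218),T2)]))
# match screws in all cyclic orders
for k in range(4):
    t=[tri([ray('wrist',P[i],T1),ray('wrist',Q[(i+k)%4],T2)]) for i in range(4)]
    print(k,np.mean(t,0).round(1),[x[2] for x in t])
# plunger head top in hand, w8: crop (187,522-360) scale 300/326
T=load('w8')[1];u=(150+187*300/326,120+162*220/239);print(u,onz('wrist',u,T,175.6))
E
```

```text
hole@64 [466.1  56.8  64. ] [466.1  54.6  64. ]
[[491.9, 28.1], [448.9, 19.5], [435.9, 85.1], [479.2, 93.8]] [464.   56.6  64. ]
[[492.6, 28.7], [449.7, 20.1], [436.1, 85.9], [479.7, 94.2]] [464.5  57.2  64. ]
tri hole [465.3  55.9  61. ]
0 [464.6  56.8  65. ] [np.float64(65.1), np.float64(65.0), np.float64(65.2), np.float64(64.7)]
1 [466.2  56.5  61.5] [np.float64(46.5), np.float64(136.1), np.float64(96.2), np.float64(-32.7)]
2 [462.4  57.4  56. ] [np.float64(128.3), np.float64(151.0), np.float64(29.1), np.float64(-84.6)]
3 [460.9  57.8  60.2] [np.float64(135.7), np.float64(94.5), np.float64(-33.2), np.float64(44.0)]
(322.0858895705521, 269.12133891213387) [ 477.8 -169.7  175.6]
```

```bash
python3 -m pendant '[30,-60,-100,0,0, 30,-112.7,-196.7,0,0, 30,-112.7,-196.7,0,0, 30,-112.7,-196.7,0,0, 30,-112.7,-196.7,0,0, 30,-112.7,-196.7,0,0, 30,-112.7,-196.7,0,0, 30,-112.7,-196.7,20,0, 30,-112.7,-196.7,30,0, 30,-112.7,-196.7,30,0, 30,-112.7,-196.7,30,0]' 60
python3 look.py w9.png hanger; python3 - <<'E'
from an import *
im,T=load('w9');m=cv2.inRange(cv2.cvtColor(im,cv2.COLOR_BGR2HSV),(0,0,140),(40,70,255))
cv2.imwrite('pics/w9c.png',cv2.resize(im[170:310,220:420],(800,560)))
sc=np.array([[492.3,28.4],[449.3,19.8],[436,85.5],[479.5,94]])
for s in sc: print(wproj('wrist',T,[s[0],s[1],64]))
print(wproj('wrist',T,[464.6,56.8,64]))
E
```

```text
t: 14.15
position: [464.0, 56.6, 101.2]
orientation: [3.057, -0.719, -0.001]
contact_force: [0.3, -0.4, -2.3]
gripper_width: 35.2
gripper_force: 60.7
14.15 [464.03587113  56.56976484 101.17880255] [527.  24. 271.]
hanger (0.92, [480.0, 49.0, 62.0], [321.0, 188.0])
[339. 160.]
[376. 209.]
[303. 261.]
[264. 217.]
[320. 213.]
```

View pics/w9c.png

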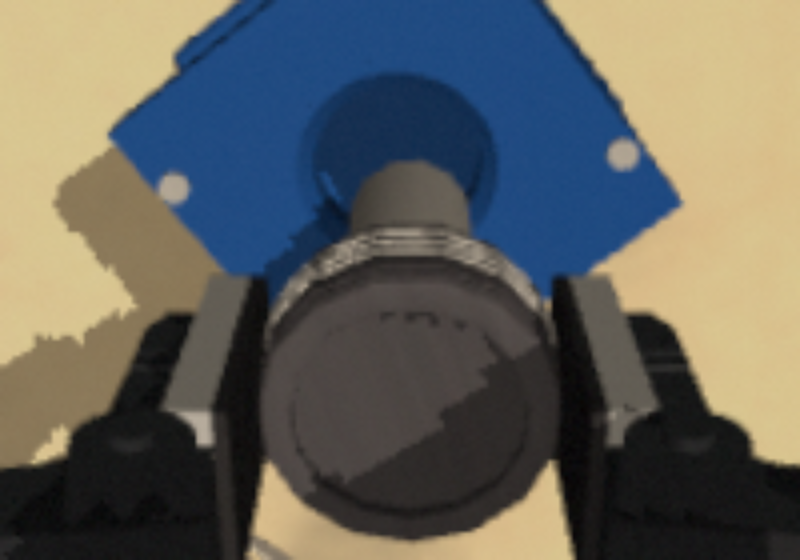

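```bash
python3 - <<'E'
from an import *
T=load('w9')[1];print(manip.get_obs()['position'].round(1),onz('wrist',(322.5,272.5),T,143.6))
E
```

```text
[464.4  57.1 101.7] [461.7  56.6 143.6]
```

```bash
python3 -m pendant '[30,1.4,-0.8,5,0, 30,1.4,-0.8,12,0, 30,1.4,-0.8,22,0, 30,1.4,-0.8,32,0, 30,1.4,-0.8,42,0, 30,1.4,-0.8,52,0, 30,1.4,-0.8,57,0, 30,1.4,-0.8,60,0, 30,1.4,-0.8,60,0]' 60
```

```text
t: 15.15
position: [465.5, 57.3, 40.8]
orientation: [3.058, -0.717, -0.001]
contact_force: [-0.3, -0.4, -2.1]
gripper_width: 35.4
gripper_force: 60.7
```

```bash
python3 -m pendant '[30,0,0,1,0, 30,0,0,1.5,0, 30,0,0,1.5,0]' 60
```

```text
t: 15.45
position: [465.8, 57.5, 39.9]
orientation: [-3.058, 0.717, -0.001]
contact_force: [-0.2, -1.2, -2.0]
gripper_width: 35.4
gripper_force: 60.7
```

```bash
python3 -m pendant '[30,0,0,1,0, 30,0,0,1.5,0, 30,0,0,1.5,0, 30,0,0,1.5,0]' 60
```

```text
t: 15.85
position: [466.0, 57.5, 39.5]
orientation: [-3.058, 0.716, -0.002]
contact_force: [-5.1, -0.2, 12.0]
gripper_width: 35.2
gripper_force: 62.2
```

```bash
python3 -m pendant '[40,0,0,0,0, 48,0,0,0,0, 55,0,0,0,0, 55,0,0,-10,0, 60,0,0,-40,0, 70,0,0,-80,0, 75,0,0,-105,0, 75,0,0,-105,0]' 60
python3 look.py wa.png plunger hanger; python3 - <<'E'
from an import *
T=load('wa')[1];im=load('wa')[0];print(manip.get_obs()['position'].round(1),wproj('wrist',T,[464.6,56.8,82]))
g=cv2.cvtColor(im,cv2.COLOR_BGR2HSV);m=((g[:,:,1]<70)&(g[:,:,2]<120)).astype(np.uint8)*255;k=np.zeros_like(m);k[150:262,285:365]=255;m&=k
m=cv2.morphologyEx(m,cv2.MORPH_OPEN,np.ones((5,5)))
for c in cv2.findContours(m,cv2.RETR_EXTERNAL,cv2.CHAIN_APPROX_NONE)[0]:
    if cv2.contourArea(c)>200: print(cv2.contourArea(c),cv2.boundingRect(c),cv2.fitEllipse(c))
E
```

```text
t: 16.65
position: [468.0, 58.4, 147.6]
orientation: [-3.055, 0.715, -0.009]
contact_force: [-0.2, 0.5, -0.4]
gripper_width: 74.9
gripper_force: 0.0
16.65 [468.04417072  58.39180137 147.64962837] [530.  26. 318.]
plunger (0.76, [468.0, 56.0, 77.0], [324.0, 200.0])
hanger (0.95, [478.0, 49.0, 63.0], [326.0, 181.0]) (0.45, [465.0, 52.0, 75.0], [330.0, 200.0])
[465.3  57.3 143.2] [325. 205.]
1617.0 (302, 183, 46, 46) ((324.45220947265625, 205.5747528076172), (45.20663070678711, 45.746761322021484), 75.80110931396484)
```

```bash
python3 -m pendant '[75,50,100,0,0, 75,111.8,197.7,0,0, 75,111.8,197.7,0,0, 75,111.8,197.7,0,0, 75,111.8,197.7,0,0, 75,111.8,197.7,0,0, 75,111.8,197.7,0,0, 75,111.8,197.7,0,0]' 70
python3 look.py wb.png die_body die_base; python3 - <<'E'
from an import *
im,T=load('wb');p=manip.get_obs()['position'];print(p.round(1))
g=cv2.cvtColor(im,cv2.COLOR_BGR2GRAY)
for q in ([477.5,-169,72],[477.5,-169,24]): print(wproj('wrist',T,q))
hs=cv2.cvtColor(im,cv2.COLOR_BGR2HSV);m=((hs[:,:,1]<45)&(hs[:,:,2]>85)).astype(np.uint8)*255;k=np.zeros_like(m);k[120:260,270:380]=255;m&=k;m=cv2.morphologyEx(m,cv2.MORPH_OPEN,np.ones((3,3)))
for c in cv2.findContours(m,cv2.RETR_EXTERNAL,cv2.CHAIN_APPROX_NONE)[0]:
    if cv2.contourArea(c)>200:
        h=cv2.convexHull(c);print(cv2.contourArea(c),cv2.boundingRect(c),cv2.fitEllipse(h),circ([onz('wrist',q[0],T,72)[:2] for q in h]))
ci=cv2.HoughCircles(cv2.GaussianBlur(g,(3,3),0)[120:270,260:390],cv2.HOUGH_GRADIENT_ALT,1,10,param1=150,param2=.6,minRadius=8,maxRadius=50)
if ci is not None:
    for x,y,r in ci[0]: print('c',x+260,y+120,r,onz('wrist',(x+260,y+120),T,72))
cv2.imwrite('pics/wbc.png',cv2.resize(im[100:290,230:420],(600,600)))
E
```

```text
t: 17.6
position: [477.3, -168.9, 142.5]
orientation: [3.058, -0.717, -0.002]
contact_force: [0.4, 0.4, -0.5]
gripper_width: 74.6
gripper_force: 0.0
17.6 [ 477.33370631 -168.90375056  142.49769586] [ 541. -201.  312.]
die_body (0.64, [479.0, -173.0, 72.0], [325.0, 196.0]) (0.3, [622.0, 160.0, 10.0], [58.0, 199.0])
die_base (0.85, [492.0, -176.0, 25.0], [321.0, 169.0]) (0.72, [481.0, 52.0, 79.0], [129.0, 289.0])
[ 477.8 -168.5  143.1]
[321. 200.]
[321. 186.]
2577.0 (291, 172, 61, 60) ((321.7178649902344, 201.229248046875), (59.80809783935547, 60.82630157470703), 77.70471954345703) ([475.4, -168.7], 25.0)
c 322.0 201.0 32.869335 [ 476.2 -169.3   72. ]
c 367.0 224.0 26.182392 [ 441.4 -194.1   72. ]
c 322.0 201.0 13.761946 [ 476.2 -169.3   72. ]
c 285.0 220.0 22.695343 [ 475.1 -134.6   72. ]
```

```bash
python3 -m pendant '[75,-1.2,1.2,50,0, 75,-1.2,1.2,90,0, 75,-1.2,1.2,115,0, 75,-1.2,1.2,134,0, 75,-1.2,1.2,134,0, 60,-1.2,1.2,134,0, 45,-1.2,1.2,134,0, 45,-1.2,1.2,134,0, 45,-1.2,1.2,134,0, 45,-1.2,1.2,134,0]' 80
```

```text
t: 18.75
position: [477.7, -169.5, 10.8]
orientation: [-3.058, 0.716, -0.005]
contact_force: [-0.8, 5.2, 6.9]
gripper_width: 47.2
gripper_force: 82.4
```

```bash
python3 -m pendant '[45,0,0,-15,0, 45,0,0,-40,0, 45,0,0,-80,0, 45,0,0,-100,0, 45,0,0,-100,0]' 80
python3 -m pendant '[45,-4,-90,0,0, 45,-8,-180,0,0, 45,-15.7,-361.3,0,0, 45,-15.7,-361.3,0,0, 45,-15.7,-361.3,0,0, 45,-15.7,-361.3,0,0, 45,-15.7,-361.3,0,0, 45,-15.7,-361.3,0,0, 45,-15.7,-361.3,0,0, 45,-15.7,-361.3,0,0, 45,-15.7,-361.3,0,0]' 80
python3 look.py wc.png die_body post; python3 - <<'E'
from an import *
im,T=load('wc');p=manip.get_obs()['position'];print(p.round(1))
for q in ([623.2,161.3,8],[623.2,161.3,50]): print(wproj('wrist',T,q))
seg('wc',(104,120,50),(125,255,255),200,(8,),(200,80,440,300))
g=cv2.cvtColor(im,cv2.COLOR_BGR2GRAY)
ci=cv2.HoughCircles(cv2.GaussianBlur(g,(3,3),0)[150:340,240:410],cv2.HOUGH_GRADIENT_ALT,1,10,param1=150,param2=.5,minRadius=8,maxRadius=60)
if ci is not None:
    for x,y,r in ci[0]: print('c',x+240,y+150,r,onz('wrist',(x+240,y+150),T,72+p[2]-10.8))
cv2.imwrite('pics/wcc.png',cv2.resize(im[60:340,200:440],(514,600)))
E
```

```text
t: 19.25
position: [478.2, -170.1, 112.7]
orientation: [-3.057, 0.717, -0.01]
contact_force: [-0.1, -0.1, -3.8]
gripper_width: 46.9
gripper_force: 83.6
t: 20.35
position: [621.9, 159.4, 108.6]
orientation: [3.057, -0.719, -0.002]
contact_force: [0.5, -0.4, -3.0]
gripper_width: 46.6
gripper_force: 84.1
20.35 [621.90970736 159.40217287 108.60132583] [685. 127. 278.]
die_body (0.74, [629.0, 155.0, 170.0], [322.0, 273.0])
post (0.95, [635.0, 157.0, 7.0], [316.0, 176.0])
[622.6 159.6 109.4]
[318. 190.]
[318. 204.]
wc [317.2 178.8] 4350.5 [(8, [624.4, 161.7], 40.8)]
c 322.0 282.0 57.316265 [625.8 156.6 170.6]
c 322.0 282.0 33.004192 [625.8 156.6 170.6]
c 348.0 260.0 30.163624 [630.2 143.1 170.6]
c 355.0 278.0 28.671988 [621.4 144.  170.6]
c 338.0 241.0 29.627447 [639.4 143.1 170.6]
c 291.0 189.0 21.424017 [665.3 149.4 170.6]
c 356.0 317.0 18.26207 [602.7 151.6 170.6]
c 322.0 282.0 16.755362 [625.8 156.6 170.6]
c 318.0 190.0 10.773412 [660.6 140.9 170.6]
```

View pics/wcc.png

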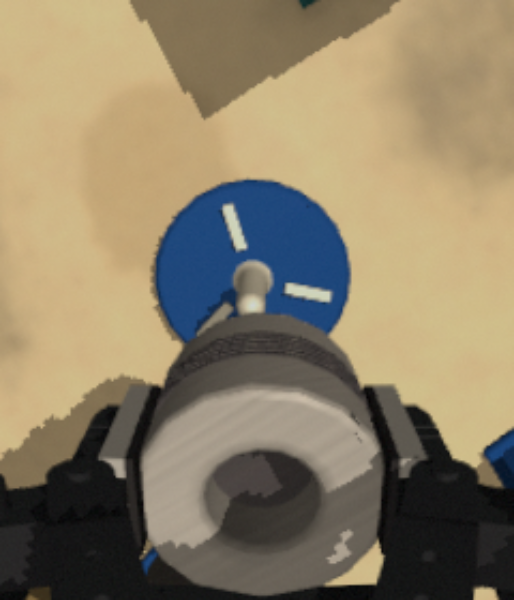

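The body is held upright in hand, with the post plate centred near (318,185) and the post below it. I lower to just above the tip and check the pose.

```bash
python3 -m pendant '[45,0,0,0,0, 45,0,0,30,0, 45,0,0,55,0, 45,0,0,64,0, 45,0,0,64,0, 45,0,0,64,0]' 80
python3 look.py wd.png die_body; python3 - <<'E'
from an import *
im,T=load('wd');p=manip.get_obs()['position'];print(p.round(1))
seg('wd',(104,120,50),(125,255,255),200,(8,),(180,60,460,320))
# bright post/bore: fit bore mouth edge by dark ellipse on the top face
print(onz('wrist',(322.5,290),load('wc')[1],169.8),onz('wrist',(322.5,288),load('wc')[1],169.8))
E
```

```text
t: 21.1
position: [623.6, 160.9, 46.3]
orientation: [-3.058, 0.717, -0.002]
contact_force: [0.4, -0.1, -3.1]
gripper_width: 46.7
gripper_force: 84.1
21.1 [623.64844749 160.8540237   46.25698863] [686. 129. 216.]
die_body (0.76, [628.0, 156.0, 107.0], [326.0, 276.0])
[623.9 161.1  46.8]
wd [317.8 190.9] 5524.5 [(8, [624.9, 161.5], 40.6)]
[621.7 158.4 169.8] [622.6 158.  169.8]
```

```bash
python3 -m pendant '[45,0,-1,8,0, 45,0,-1,16,0, 45,0,-1,26,0, 45,0,-1,36,0, 45,0,-1,43,0, 45,0,-1,47,0, 45,0,-1,49,0, 45,0,-1,49,0]' 80
```

```text
t: 22.0
position: [622.7, 161.2, -2.3]
orientation: [3.058, -0.716, -0.001]
contact_force: [-7.9, -1.9, 11.0]
gripper_width: 46.7
gripper_force: 86.3
```

```bash
python3 -m pendant '[50,0,0,0,0, 58,0,0,0,0, 66,0,0,0,0, 70,0,0,-15,0, 75,0,0,-50,0, 85,0,0,-100,0, 85,0,0,-150,0, 85,0,0,-150,0, 85,0,0,-150,0]' 80
python3 look.py we.png die_body post plunger pad; python3 - <<'E'
from an import *
im,T=load('we')
seg('we',(104,120,50),(125,255,255),200,(8,),(200,60,460,320))
print(wproj('wrist',T,[623.8,161.5,59]))
g=cv2.cvtColor(im,cv2.COLOR_BGR2GRAY)
ci=cv2.HoughCircles(cv2.GaussianBlur(g,(3,3),0)[130:270,260:390],cv2.HOUGH_GRADIENT_ALT,1,10,param1=150,param2=.6,minRadius=8,maxRadius=50)
if ci is not None:
    for x,y,r in ci[0]: print('c',x+260,y+130,r,onz('wrist',(x+260,y+130),T,59))
E
```

```text
t: 22.9
position: [624.3, 162.1, 149.3]
orientation: [-3.055, 0.717, -0.005]
contact_force: [0.0, -0.2, -1.0]
gripper_width: 85.1
gripper_force: 0.0
22.9 [624.25492842 162.12944218 149.34450517] [687. 129. 319.]
die_body (0.65, [622.0, 160.0, 59.0], [325.0, 196.0])
post (0.63, [645.0, 154.0, 7.0], [320.0, 160.0])
plunger (0.63, [474.0, 53.0, 78.0], [485.0, 282.0])
pad (0.88, [630.0, -57.0, 21.0], [504.0, 92.0])
we [308.8 296.7] 304.0 [(8, [479.1, 252.6], 45.4)]
we [447.7 246.8] 638.5 [(8, [489.7, 61.8], 23.4)]
we [320.  165.6] 1872.5 [(8, [624.3, 161.8], 40.7)]
[322. 194.]
c 325.0 197.0 29.929453 [620.4 160.6  59. ]
c 320.0 180.0 40.73302 [635.9 157.7  59. ]
c 325.0 197.0 13.691778 [620.4 160.6  59. ]
c 299.0 215.0 22.47012 [615.7 188.7  59. ]
```

```bash
python3 -m pendant '[85,2,50,-10,0.14, 85,4,100,-10,0.28, 85,6,150,-10,0.42, 85,8,200,-10,0.56, 85,10,250,-10,0.7, 85,12,300,-10,0.84, 85,14.7,362,-10,0.98, 85,14.7,362,-10,1.12, 85,14.7,362,-10,1.26, 85,14.7,362,-10,1.3, 85,14.7,362,-10,1.3, 85,14.7,362,-10,1.3]'
python3 look.py wf.png die_base; cat > base.py <<'E'
from an import *
im,T=load(sys.argv[1]);p=manip.get_obs();Rm=R.from_rotvec(p['orientation']).as_matrix();print(p['position'].round(1),np.round(p['joints'],2),'xaxis',Rm[:,0].round(3),'y',Rm[:,1].round(3))
seg(sys.argv[1],(8,120,80),(28,255,255),30,(15.5,),(200,60,440,330))
print(wproj('wrist',T,[476.5,-169,24]))
hs=cv2.cvtColor(im,cv2.COLOR_BGR2HSV);m=((hs[:,:,1]<70)&(hs[:,:,2]<120)).astype(np.uint8)*255;k=np.zeros_like(m);k[90:255,240:400]=255;m&=k;m=cv2.morphologyEx(m,cv2.MORPH_OPEN,np.ones((5,5)))
for c in cv2.findContours(m,cv2.RETR_EXTERNAL,cv2.CHAIN_APPROX_NONE)[0]:
    if cv2.contourArea(c)>300: print(cv2.boundingRect(c),circ([onz('wrist',q[0],T,24)[:2] for q in cv2.convexHull(c)]))
g=cv2.cvtColor(im,cv2.COLOR_BGR2GRAY)
ci=cv2.HoughCircles(cv2.GaussianBlur(g,(3,3),0)[90:270,240:400],cv2.HOUGH_GRADIENT_ALT,1,10,param1=150,param2=.5,minRadius=8,maxRadius=60)
if ci is not None:
    for x,y,r in ci[0]: print('c',x+240,y+90,r,onz('wrist',(x+240,y+90),T,24),onz('wrist',(x+240,y+90),T,30))
E
python3 base.py wf
```

```text
t: 24.35
position: [475.2, -169.2, 155.7]
orientation: [2.002, -2.42, -0.001]
contact_force: [-0.5, -1.1, -0.7]
gripper_width: 84.8
gripper_force: 0.0
24.35 [ 475.21226985 -169.18365218  155.68382016] [ 462. -240.  325.]
die_base (0.83, [471.0, -171.0, 26.0], [325.0, 182.0]) (0.75, [601.0, -54.0, 7.0], [239.0, 289.0])
[ 475.4 -169.   155.9] [ 0.05  0.12 -0.43  0.   -1.03 -0.24] xaxis [-0.187 -0.982  0.   ] y [-0.982  0.187  0.001]
wf [322.5 221.9] 93.0 [(15.5, [483.6, -126.1], 9.0)]
wf [201.3 170.2] 34.0 [(15.5, [600.0, -207.2], 8.9)]
[320. 184.]
(292, 150, 64, 64) ([472.6, -170.1], 32.7)
c 324.0 184.0 34.027683 [ 472.8 -168.5   24. ] [ 472.6 -169.9   30. ]
c 376.0 143.0 28.512215 [ 414.8 -199.8   24. ] [ 415.7 -200.6   30. ]
c 324.0 184.0 9.803924 [ 472.8 -168.5   24. ] [ 472.6 -169.9   30. ]
```

```bash
python3 -m pendant '[85,0,1.2,50,0.055, 85,0,1.2,100,0.055, 85,0,1.2,140,0.055, 85,0,1.2,165,0.055, 85,0,1.2,178,0.055, 85,0,1.2,178,0.055, 70,0,1.2,178,0.055, 58,0,1.2,178,0.055, 58,0,1.2,178,0.055, 58,0,1.2,178,0.055, 58,0,1.2,178,0.055]' 100
```

```text
t: 25.55
position: [474.6, -168.9, -19.8]
orientation: [-1.933, 2.475, -0.001]
contact_force: [-4.5, 2.9, 10.4]
gripper_width: 61.9
gripper_force: 105.7
```

```bash
python3 -m pendant '[58,0,0,-15,0, 58,0,0,-45,0, 58,0,0,-90,0, 58,0,0,-125,0, 58,0,0,-125,0]' 100
python3 -m pendant '[58,-45,11,0,0, 58,-90,22,0,0, 58,-140,34,0,0, 58,-409.4,99.5,0,0, 58,-409.4,99.5,0,0, 58,-409.4,99.5,0,0, 58,-409.4,99.5,0,0, 58,-409.4,99.5,0,0, 58,-409.4,99.5,0,0, 58,-409.4,99.5,0,0, 58,-409.4,99.5,0,0, 58,-409.4,99.5,0,0]' 100
python3 look.py wg.png die_base big_dish; cat > dish.py <<'E'
from an import *
f=sys.argv[1];im,T=load(f);print(manip.get_obs()['position'].round(1))
seg(f,(104,120,50),(125,255,255),200,(9,),(200,60,440,330))
seg(f,(8,120,80),(28,255,255),30,(15.5,),(200,60,440,360))
g=cv2.cvtColor(im,cv2.COLOR_BGR2GRAY);zt=float(sys.argv[2])
ci=cv2.HoughCircles(cv2.GaussianBlur(g,(3,3),0)[90:340,230:410],cv2.HOUGH_GRADIENT_ALT,1,10,param1=150,param2=.5,minRadius=8,maxRadius=75)
if ci is not None:
    for x,y,r in ci[0][:8]: print('c',x+230,y+90,r,onz('wrist',(x+230,y+90),T,zt),onz('wrist',(x+230,y+90),T,zt+6),onz('wrist',(x+230,y+90),T,9))
E
python3 dish.py wg 149
```

```text
t: 26.05
position: [477.9, -169.2, 109.4]
orientation: [-1.93, 2.469, -0.011]
contact_force: [1.1, -0.4, -3.4]
gripper_width: 61.8
gripper_force: 111.2
t: 27.25
position: [476.5, 251.4, 102.9]
orientation: [1.932, -2.476, -0.0]
contact_force: [0.4, -0.2, -4.5]
gripper_width: 61.7
gripper_force: 111.1
27.25 [476.45696765 251.38788693 102.94901213] [459. 182. 273.]
die_base (0.57, [474.0, 244.0, 145.0], [322.0, 256.0])
big_dish (0.91, [471.0, 233.0, 7.0], [323.0, 172.0]) (0.56, [723.0, 446.0, 5.0], [181.0, 370.0])
[477.  251.3 103.3]
wg [425.1 246.4] 634.0 [(9, [392.4, 325.9], 18.4)]
wg [323.9 168.7] 687.5 [(9, [476.3, 252.9], 45.7)]
wg [324.1 329.7] 158.0 [(15.5, [509.8, 394.4], 11.0)]
wg [285.  323.6] 176.0 [(15.5, [546.9, 377.0], 12.2)]
wg [367.1 321.9] 237.5 [(15.5, [469.4, 393.7], 17.3)]
c 327.0 263.0 60.898006 [472.6 246.3 149. ] [472.  243.2 155. ] [488.2 319.2   9. ]
c 327.0 263.0 70.962204 [472.6 246.3 149. ] [472.  243.2 155. ] [488.2 319.2   9. ]
c 323.0 195.0 50.292183 [466.7 215.2 149. ] [466.3 213.6 155. ] [475.5 252.8   9. ]
c 296.0 272.0 62.447243 [487.5 247.5 149. ] [486.1 244.3 155. ] [519.8 321.7   9. ]
```

```bash
python3 -m pendant '[58,-1.2,0,40,0, 58,-1.2,0,70,0, 58,-1.2,0,90,0, 58,-1.2,0,102,0, 58,-1.2,0,109,0, 58,-1.2,0,114,0, 58,-1.2,0,117,0, 58,-1.2,0,117,0, 58,-1.2,0,117,0]' 100
```

```text
t: 28.3
position: [477.7, 253.9, -13.2]
orientation: [-1.933, 2.475, 0.0]
contact_force: [0.0, 0.1, -4.0]
gripper_width: 61.8
gripper_force: 111.1
```

```bash
python3 -m pendant '[58,0.8,0,1,0, 58,0.8,0,1.5,0, 58,0.8,0,2,0, 58,0.8,0,2,0]' 100
```

```text
t: 28.7
position: [477.4, 252.9, -14.6]
orientation: [-1.933, 2.475, -0.0]
contact_force: [-2.5, -1.3, 7.2]
gripper_width: 61.5
gripper_force: 112.4
```

```bash
python3 -m pendant '[68,0,0,0,0, 76,0,0,0,0, 84,0,0,0,0, 84,0,0,0,0, 84,0,0,-15,0, 84,0,0,-50,0, 84,0,0,-100,0, 84,0,0,-150,0, 84,0,0,-190,0, 84,0,0,-190,0, 84,0,0,-190,0]' 100
python3 look.py wh.png die_base big_dish plunger die_body; python3 dish.py wh 29
python3 - <<'E'
from h import *
for c in ['top','side']:
    o,im=snap(c,c+'9.png');T=Tcam(c,o)
    for t in ['pad','plunger','die_body','die_base','wash_bottle','vial']: print(c,t,*[(s,p.tolist()) for s,p,u in find(c,t,T,2)])
E
```

```text
t: 29.8
position: [477.4, 253.1, 175.3]
orientation: [-1.932, 2.474, 0.001]
contact_force: [-0.6, -0.6, -0.8]
gripper_width: 84.3
gripper_force: 0.0
29.8 [477.39561095 253.14556895 175.30744907] [459. 183. 345.]
die_base (0.9, [476.0, 252.0, 30.0], [323.0, 179.0])
big_dish (0.57, [474.0, 240.0, 6.0], [322.0, 164.0])
plunger (0.6, [469.0, 75.0, 67.0], [283.0, 2.0])
die_body (0.74, [611.0, 160.0, 56.0], [171.0, 132.0])
[476.6 252.2 172.8]
wh [399.1 241.4] 2799.5 [(9, [389.2, 366.6], 62.3)]
wh [323.3 172.7] 621.5 [(9, [476.3, 253.4], 45.8)]
wh [206.3 132.7] 544.5 [(9, [618.7, 162.9], 39.2)]
wh [326.  281.3] 4554.5 [(15.5, [504.3, 384.4], 52.7)]
wh [323.2 216.2] 82.0 [(15.5, [486.6, 297.2], 8.6)]
c 322.0 180.0 41.678024 [477.2 253.   29. ] [476.9 251.6  35. ] [478.3 257.4   9. ]
c 325.0 279.0 36.808918 [502.7 369.2  29. ] [501.9 365.6  35. ] [505.4 381.    9. ]
c 325.0 279.0 25.83619 [502.7 369.2  29. ] [501.9 365.6  35. ] [505.4 381.    9. ]
c 322.0 180.0 31.35358 [477.2 253.   29. ] [476.9 251.6  35. ] [478.3 257.4   9. ]
c 248.0 300.0 21.461441 [604.1 378.3  29. ] [601.3 374.6  35. ] [613.3 390.7   9. ]
c 387.0 236.0 18.479818 [421.9 332.8  29. ] [422.6 330.   35. ] [419.5 342.3   9. ]
c 389.0 328.0 12.0551815 [439.5 467.   29. ] [439.9 461.6  35. ] [438.2 485.    9. ]
c 322.0 180.0 9.18791 [477.2 253.   29. ] [476.9 251.6  35. ] [478.3 257.4   9. ]
top pad
top plunger
top die_body (0.8, [618.0, 161.0, 59.0])
top die_base (0.59, [474.0, 232.0, 26.0])
top wash_bottle (0.83, [722.0, 281.0, 127.0])
top vial (0.5, [632.0, -66.0, 4.0]) (0.45, [603.0, -200.0, 51.0])
side pad
side plunger (0.55, [457.0, 54.0, 74.0])
side die_body (0.55, [609.0, 145.0, 44.0])
side die_base (0.79, [468.0, 236.0, 25.0]) (0.25, [460.0, 53.0, 73.0])
side wash_bottle (0.62, [720.0, 264.0, 90.0])
side vial (0.47, [598.0, -216.0, 31.0])
```

The base sits centred in its dish. The others are in place, and the bystanders are where they were.

```bash
python3 -c "
from workcell import manip
print(manip.hand_in())"
```

```text
the job is handed in; nothing more can be done
None
```

The job is handed in, with no verdict returned: the pad is in the small dish, the plunger hangs in the hanger, the body is on the post about 3 mm off centre, the base is in the large blue dish, and the camera shows the bottle and vial unmoved; on the first grasp the closed fingers pressed the pad's top with about 12 N, and the stack stayed intact.

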